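Key a weld fixture into the positioner turntable

ROBOT

A 6-joint arm with a two-finger parallel gripper is mounted at the origin on the work surface. World frame = base frame: x ahead of the robot, y to its left, z up, the work surface at z = 0. Lengths are in mm, angles in rad, forces in N, time in s.
With the tool pointing down it reaches from about 300 to 875 mm from the base axis. Payload 4.2 kg.
Tool frame: the origin (TCP) lies at the very end of the fingers, on their centre line; the grasp point (between the pads) lies 19 mm behind it; z points along the fingers, y is the direction in which the jaws open and shut (so a half turn about z gives the same grasp; the last joint's range is limited). The gripper opens to 85 mm and grips with 20 to 120 N. Pads are 22 mm wide; open, the fingers measure 114 mm over their backs; the gripper's body (76 mm by 85 mm) begins 54 mm behind the grasp point. The pads swing forward as they close: fully open they stand 13 mm farther back than shut.
Start: joints at [-0.02, 0.32, 1.565, -0, 1.257, -0.02], TCP at [575.014, 0, 231.338] pointing down, gripper open.
Joint ranges: [-3.11, 3.11], [-0.84, 2.01], [0.21, 2.61], [-1.34, 4.49], [0.05, 2.63], [-2.56, 2.56]. Speed limits (rad/s): [2.57, 2.57, 3.14, 3.14, 3.14, 3.14].

INTERFACE

Orientations are given as a unit quaternion [x, y, z, w].
In Python, from plant import * gives the robot as it stands.
- The arm moves only by the tool move_arm, never from a script. Its argument "rows" is text: rows parted by semicolons, each of 7 numbers parted by spaces: the turn, a rotation vector about the tool's x, y, z in degrees, then the shift along the tool's x, y, z in mm, then the opening, from 0 (shut) to 1 (fully open). A call has exactly 10 rows; each row shifts and turns the pose as measured when the row begins, along the tool's axes as they then stand; what a row does not reach is not made up. A row lasts 1/8 s, in which the tool goes at most 62.5 mm and 10.7 degrees, less where a joint would pass 70% of its speed; a pose out of reach is approached as far as the arm can. A call with a gripper value outside its range is refused whole. The fingers move at their own pace and stop on an object; "newtons" is the grip in N (left out, the last holds). Time passes only in rows, so rows that do not move let the fingers close, or fill a call up. It gives the time, the measured TCP pose, the force and the opening at its end, in the units of the state.
- observe(): the state, without advancing time (a new reading comes with each control period).
- snapshot(name): name is "scene" or "side" or "wrist"; returns a dict with "color" (480x640x3 uint8, blue, green, red), "camera_matrix" (3x3 intrinsics, pixels), "k1" (the pictures are not rectified: a ray, as slopes to the right and down, at radius r is drawn at 1 + k1 r^2 times it, then the intrinsics apply), "rvec" (rotation vector, rad) and "tvec" (3), from world to camera coordinates, as OpenCV has them. Camera axes: x right, y down, z forward; pixel columns grow to the right and rows downward; lengths in mm; the calibration is good to about 2 mm. A picture is of the moment at which its call begins. There is no depth.
- hand_in(): hands the job in, once; it reports no verdict.
The state is a dict: "time": time; "qpos": joint angles; "joint_vel": joint speeds; "tau": joint torques, N m; "position": TCP position; "eef_rot": TCP orientation; "contact_force": force on the tool from outside, world axes, zero at the start; "torque": the same for the moment, N m; "gripper_width": opening from 0.0 (shut) to 1.0 (fully open).
Only numpy, scipy, OpenCV 4.12 (cv2) and the standard library are available. Lean on these libraries where they do the work, as an engineer would, in place of code of your own. Each camera call takes 0.05 s, during which the arm holds its last target. There are 200 camera calls.

TASK

Load the round welding fixture onto the blue bench positioner: lift it off its wooden stand (its upright plate makes a handle) and lower it gently and level into the turntable's collar with its key lying across the slot, so that it first rides on the turntable's face. Then, pressing only lightly, turn it until the key drops into the slot and the fixture sits fully home, and let go. Leave the hammer, the wire brush and the red magnet alone.

Things in the scene. Friction and masses are not known exactly. Their poses are not given: they have to be found in the camera images.
- fixture_center (a point): Centre of the loose weld fixture (0.5 to 0.8 kg, 87 mm tall overall), on its axis, half-way up; z up. A bright aluminium disc, 90 mm across, 12 mm thick, its underside 34.5 mm below this point, carries a dark base plate 44 (x) by 70 mm (y), 6 mm thick, and an upright plate. Starts with the disc resting on the stand's rails. A half turn changes nothing.
- fixture_plate (a point): Middle of the top edge of the fixture's copper-coloured upright plate, 43.5 mm above fixture_center: the plate is 8 mm thick (x), 70 mm long (y), 60 mm tall. Grip here, across the thickness.
- fixture_key (a point): Middle of the bottom of the fixture's steel key bar, 43.5 mm below fixture_center, under the disc: 16 mm wide (x), 60 mm long (y), 9 mm tall, parallel to the upright plate.
- stand: Fixed wooden stand, 130 x 130 mm board with two rails along its y axis, rail tops 28 mm above its origin (centre of its underside, on the table). The fixture starts on its centre, turned up to 0.2 rad against it.
- positioner_seat (a point): Fixed point on the turntable's axis at its flat steel face, 100 mm above the table; axes of the blue housing (170 mm in x, 150 in y), z up. Key riding on the face: fixture_center is 43.5 mm above this point; key in the slot, disc home on the face: 34.5 mm. Light pressure means 5 to 10 N; over 60 N while riding is too much.
- positioner_collar (a point): Centre of the mouth of the turntable's round steel collar, 22 mm above positioner_seat, same axes. Inside diameter 107 mm here, narrowing to 95 mm at 14 mm above the face and straight below that: 2.5 mm clearance around the 90 mm disc.
- positioner: The blue positioner, origin under its middle. Straight across its turntable's face, through the axis, runs one open slot 26 mm wide, 12 mm deep, for the key. The turntable stopped at an unknown angle: the slot lies within 0.55 rad either side of this frame's y axis (visible from above, not given). The key enters within about 0.1 rad. A stiff 4 N m brake holds the turntable.
- hammer: Loose hammer lying beyond the work; leave it alone. Origin at its middle, underside.
- brush: Loose wire brush lying beyond the work; leave it alone. Origin at its middle, underside.
- magnet: Loose red triangular welding magnet, about 100 mm sides, 16 mm thick, lying beyond the work; leave it alone. Origin half-way along one of its sides, underside.
Things that resemble listed ones, but are neither listed nor needed, are in the scene too. What is shaped like the part that bears fixture_center but pink or purple is not meant.

How it is judged:
By the outcome, as a careful person would: the job done as asked, in the order asked, and still so for the second after the job is handed in, with the robot touching nothing.
It also fails if it takes over 58 s, if anything falls off the work surface, if the arm or the gripper's body presses on something with over 40 N, if the wrist force passes 120 N, or if a joint passes its speed limit or range.

## Working session

There is one attempt and no reset: what is moved stays moved. The work goes in short steps, Python scripts to look and compute and a tool call to move; the robot and the scene stay as the last step left them, time stands still between calls to the robot, and variables do not carry over. Pictures are saved under pics/ and viewed, about 8 in all and at most 12, crops included, and the job is handed in when it is done.

Besides the shell and the picture viewer there is one more tool, called after ">>>" as name(argument=value, ...) on one line, values as JSON. move_arm: Moves the arm, as the interface text tells. Its arguments: {"type":"object","properties":{"rows":{"type":"string"},"newtons":{"type":"number"}},"required":["rows"]}

```bash
mkdir -p pics; ls
cat > h.py <<'E'
import numpy as np, cv2
from plant import *
from scipy.spatial.transform import Rotation as R
def ray(s,u,v):
    K=np.array(s["camera_matrix"]);x=(u-K[0,2])/K[0,0];y=(v-K[1,2])/K[1,1]
    rd=np.hypot(x,y);r=rd
    for _ in range(30): r=rd/(1+s["k1"]*r*r)
    f=r/rd if rd>0 else 1
    M=cv2.Rodrigues(np.array(s["rvec"],float))[0];t=np.array(s["tvec"],float).ravel()
    return -M.T@t, M.T@np.array([x*f,y*f,1])
def onz(s,u,v,z):
    o,d=ray(s,u,v); return o+d*(z-o[2])/d[2]
def proj(s,p):
    M=cv2.Rodrigues(np.array(s["rvec"],float))[0];c=M@np.array(p,float)+np.array(s["tvec"],float).ravel()
    x,y=c[:2]/c[2];f=1+s["k1"]*(x*x+y*y);K=np.array(s["camera_matrix"])
    return np.array([K[0,0]*x*f+K[0,2],K[1,1]*y*f+K[1,2]])
def tri(a,b):
    A=np.zeros((3,3));B=np.zeros(3)
    for o,d in (a,b):
        d=d/np.linalg.norm(d);P=np.eye(3)-np.outer(d,d);A+=P;B+=P@o
    return np.linalg.solve(A,B)
E
python3 - <<'E'
from h import *
import pickle
S={n:snapshot(n) for n in("scene","side","wrist")}
pickle.dump(S,open("s0.pkl","wb"))
for n in S:
    cv2.imwrite(f"pics/{n}0.png",S[n]["color"]);o,d=ray(S[n],320,240);print(n,o.round(),(d/np.linalg.norm(d)).round(2),S[n]["camera_matrix"][0][0])
print(observe())
E
```

```text
pics
scene [ 895. -447.  979.] [-0.31  0.47 -0.82] 496.7160947895819
side [  72. -617.  789.] [ 0.42  0.62 -0.66] 596.9546213024045
wrist [575.  78. 372.] [ 0.02 -0.31 -0.95] 342.59579972853066
{'time': 0.15, 'qpos': array([-2.00074705e-02,  3.20147205e-01,  1.56536497e+00, -5.30006866e-05,
        1.25739903e+00, -2.00068623e-02]), 'joint_vel': array([ 0.00011558, -0.00170607, -0.00534366, -0.00028599, -0.0007372 ,
       -0.00135504]), 'tau': array([-9.13009580e-05, -4.15840280e+01, -2.34345907e+01, -1.12702321e-04,
        5.94026569e-03, -2.51738534e-06]), 'position': array([ 5.74656464e+02, -1.27061691e-02,  2.30687299e+02]), 'eef_rot': array([ 7.07101054e-01,  7.07112201e-01, -4.74934104e-04, -4.57949751e-04]), 'contact_force': array([-0.19122811, -1.18224838, -0.10065531]), 'torque': array([ 0.01485544,  0.01018962, -0.00928234]), 'gripper_width': 0.9966438017716881}
```

View pics/scene0.png

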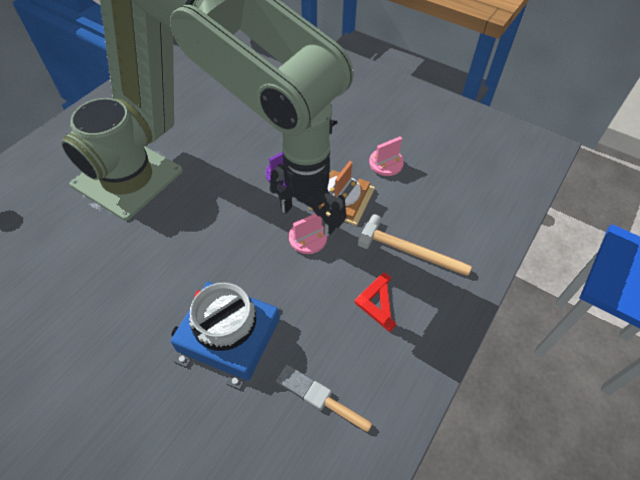

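View pics/side0.png

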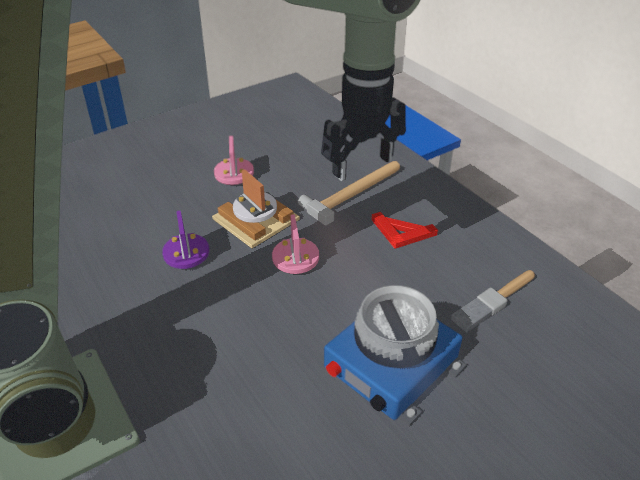

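The scene view shows the copper fixture on its wooden stand at about (345,182), partly hidden by the gripper. The positioner is at (222,320), with a dark slot across it.
In the side view the fixture is at (255,195) and the positioner at (397,320).
What could be mistaken for the fixture, by side pixel: pink (232,165), pink (297,250) and purple (185,245). I choose the copper plate on the aluminium disc on the stand, (255,195), and check it in one close crop.

Run:
```python
from h import *
import pickle
S=pickle.load(open("s0.pkl","rb"))
s=S["side"]["color"]; 
a=cv2.resize(s[160:250,205:305],None,fx=4,fy=4,interpolation=3)
b=cv2.resize(s[280:370,345:445],None,fx=4,fy=4,interpolation=3)
c=cv2.resize(S["scene"]["color"][270:350,180:270],(400,356),interpolation=3)
im=np.zeros((600,800,3),np.uint8);im[:300,:400]=cv2.resize(a,(400,300))if 0 else a[:300,:];im[:300,400:]=b[:300,:];im[300:600,:400]=c[:300]
w=cv2.resize(S["wrist"]["color"],(400,300));im[300:,400:]=w
cv2.imwrite("pics/crop1.png",im)
print(onz(S["side"],255,205,40),onz(S["scene"],222,315,120),onz(S["side"],397,312,120))
```

```text
[501.31440689 247.28965431  40.        ] [ 514.02874491 -199.86202187  120.        ] [ 502.52523532 -189.89757508  120.        ]
```

View pics/crop1.png

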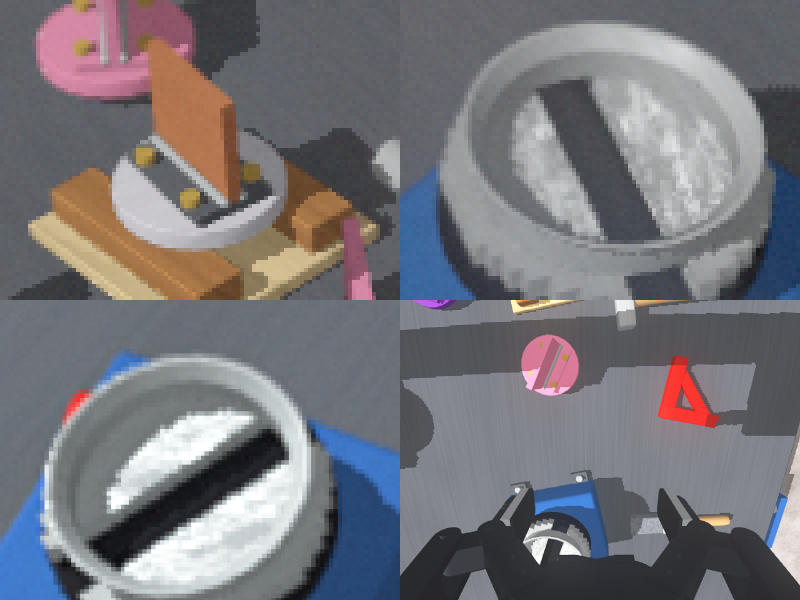

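Chosen object confirmed in the crop: the copper plate on the aluminium disc, sitting on the wooden rails. First I move over the positioner for a close wrist view of the slot.

>>> move_arm(rows="0 0 0 -33 -11 0 1;0 0 0 -33 -11 0 1;0 0 0 -33 -11 0 1;0 0 0 -33 -11 0 1;0 0 0 -33 -11 0 1;0 0 0 -33 -11 0 1;0 0 0 0 0 0 1;0 0 0 0 0 0 1;0 0 0 0 0 0 1;0 0 0 0 0 0 1")

```text
time: 1.4
position: [506.4, -201.2, 227.8]
eef_rot: [0.706, 0.708, -0.001, -0.003]
contact_force: [0.2, -0.4, -0.2]
gripper_width: 1.0
```

Run:
```python
from h import *
import pickle
s=snapshot("wrist");pickle.dump(s,open("w1.pkl","wb"));cv2.imwrite("pics/w1.png",s["color"])
S=pickle.load(open("s0.pkl","rb"))
a=onz(S["side"],243.7,170.5,106);b=onz(S["side"],263.7,184.2,106);print(a,b,(a+b)/2,np.linalg.norm(a-b))
```

```text
[500.06599988 281.98513616 106.        ] [509.80976881 218.7960997  106.        ] [504.93788434 250.39061793 106.        ] 63.9358691351583
```

View pics/w1.png

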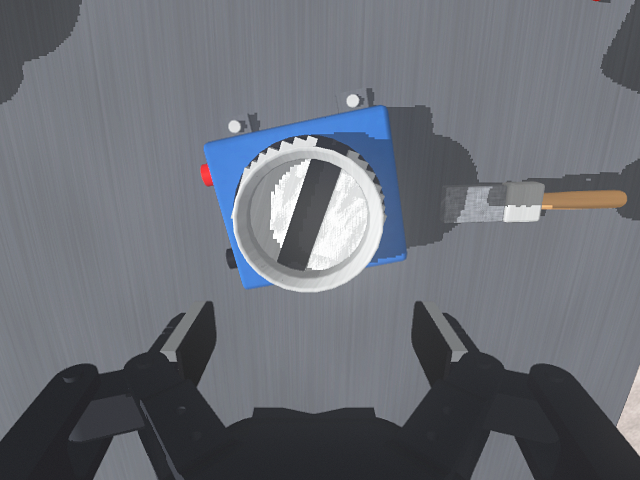

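The wrist view shows the positioner from above. The collar rim is centred near (308,219), with its outer edge at x 232–384. The dark slot runs from about (325,163) to (290,268), and the fingers are at the bottom.

Run:
```python
from h import *
import pickle
s=pickle.load(open("w1.pkl","rb"));im=s["color"];h=cv2.cvtColor(im,cv2.COLOR_BGR2HSV)
def circ(P):
    A=np.c_[2*P[:,:2],np.ones(len(P))];x=np.linalg.lstsq(A,(P[:,:2]**2).sum(1),rcond=None)[0]
    r=np.sqrt(x[2]+x[0]**2+x[1]**2);return x[:2],r,np.abs(np.hypot(*(P[:,:2]-x[:2]).T)-r)
g=cv2.GaussianBlur(cv2.cvtColor(im,cv2.COLOR_BGR2GRAY),(3,3),0).astype(np.float32)
# radial: outer edge = strongest drop between r 66..84 ; inner lip = strongest change 50..70
for lo,hi,name in((66,86,"outer"),(48,68,"inner")):
    P=[]
    for a in np.linspace(0,2*np.pi,180,endpoint=False):
        r=np.arange(lo,hi,.5);x=(308+r*np.cos(a)).astype(np.float32);y=(219+r*np.sin(a)).astype(np.float32)
        v=cv2.remap(g,x[None],y[None],1)[0];d=v[4:]-v[:-4]
        k=np.argmin(d) if name=="outer" else np.argmax(d)
        if abs(d[k])>25: P.append(onz(s,x[k+2],y[k+2],122.))
    P=np.array(P)
    for _ in range(8):
        c,r,e=circ(P);P=P[e<max(1.0,2*np.median(e))] 
    print(name,c,r,len(P),e.max())
# slot
m=((h[...,2]<90)).astype(np.uint8);mm=np.zeros_like(m);cv2.circle(mm,(308,217),56,1,-1);m&=mm
n,l,st,ce=cv2.connectedComponentsWithStats(m);i=1+np.argmax(st[1:,4]);ys,xs=np.nonzero(l==i);print("slot px",st[i])
L=[];Rr=[]
for y in range(178,255,3):
    q=xs[ys==y];L.append(onz(s,q.min()-.5,y,100)[:2]);Rr.append(onz(s,q.max()+.5,y,100)[:2])
for E in(L,Rr):
    E=np.float32(E);f=cv2.fitLine(E,cv2.DIST_HUBER,0,.01,.01).ravel();print(f, "angle of line from +y (ccw):",np.degrees(np.arctan2(-f[0]*np.sign(f[1]),abs(f[1]))), "perp offset from collar",(c-f[2:])@np.array([-f[1],f[0]]))
# housing blue
b=((h[...,0]>100)&(h[...,0]<125)&(h[...,1]>120)&(h[...,2]>60)).astype(np.uint8)
k=max(cv2.findContours(b,0,2)[0],key=cv2.contourArea)[:,0];hull=cv2.convexHull(k)[:,0]
print(cv2.minAreaRect(np.float32([onz(s,*p,75)[:2] for p in hull])))
S=pickle.load(open("s0.pkl","rb"))
```

```text
outer [ 501.19020868 -190.79179706] 56.51971208620443 117 0.9732742176271003
inner [ 501.7232512  -189.05682863] 45.90213340088958 46 0.5350182771059266
slot px [ 277  162   63  108 2997]
[ 3.2047564e-01  9.4725674e-01  4.8991870e+02 -1.8584979e+02] angle of line from +y (ccw): -18.69169 perp offset from collar -12.209716578053042
[ 3.2233664e-01  9.4662511e-01  5.1473187e+02 -1.8657799e+02] angle of line from +y (ccw): -18.804293 perp offset from collar 11.515266394998886
((501.7906799316406, -185.91986083984375), (155.79721069335938, 137.27000427246094), 11.758319854736328)
```

>>> move_arm(rows="0 0 0 50 0 0 1;0 0 0 50 0 0 1;0 0 0 50 0 0 1;0 0 0 50 0 0 1;0 0 -4 50 0 0 1;0 0 -5 50 0 0 1;0 0 0 50 0 0 1;0 0 0 50 0 0 1;0 0 0 42 0 0 1;0 0 0 0 0 0 1")

```text
time: 2.7
position: [477.7, 256.6, 229.5]
eef_rot: [0.644, 0.765, 0.001, -0.002]
contact_force: [-0.1, -0.9, -0.9]
gripper_width: 1.002
```

Run:
```python
from h import *
import pickle
print(observe()["position"],R.from_quat(observe()["eef_rot"]).as_matrix().round(4))
s=snapshot("wrist");pickle.dump(s,open("w2.pkl","wb"));cv2.imwrite("pics/w2.png",s["color"])
h=cv2.cvtColor(s["color"],cv2.COLOR_BGR2HSV);m=cv2.inRange(h,(5,110,60),(14,255,255))
n,l,st,ce=cv2.connectedComponentsWithStats(m)
for i in range(1,n):
    if st[i,4]>150: print(st[i],ce[i],onz(s,*ce[i],106), h[l==i].mean(0).round())
```

```text
[477.7236267  256.6133981  229.47829585] [[-1.704e-01  9.854e-01 -1.100e-03]
 [ 9.854e-01  1.704e-01  3.700e-03]
 [ 3.800e-03 -5.000e-04 -1.000e+00]]
[ 285  156   30  114 1784] [296.96804933 209.34024664] [461.95373135 271.35579116 106.        ] [ 13. 134. 206.]
[ 355  156   34  113 1849] [374.98647918 208.65386696] [522.65755209 282.48843814 106.        ] [ 13. 137. 181.]
[ 329  185   24   94 1352] [339.65680473 230.59467456] [498.59664554 259.94647946 106.        ] [ 11. 135. 230.]
```

View pics/w2.png

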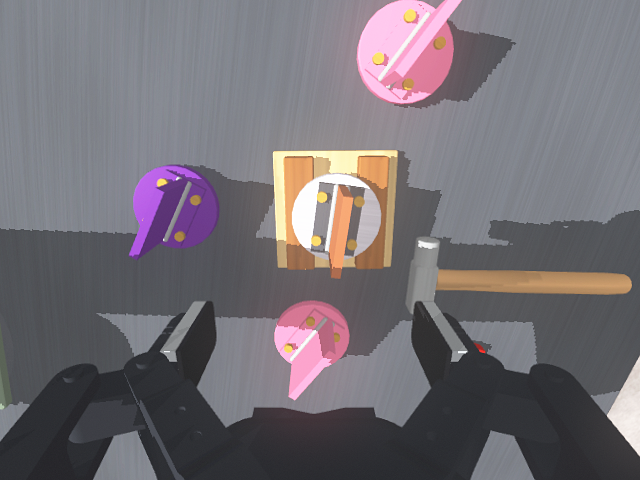

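The wrist view shows the fixture on its stand at about (337,215), with the copper plate from (345,187) to (336,277). Pink decoys are at (312,340) and (405,50), the purple one at (176,207), and the hammer at (425,270). I need one close crop of the plate top.

Run:
```python
from h import *
import pickle
s=pickle.load(open("w2.pkl","rb"));im=s["color"]
cv2.imwrite("pics/c2.png",cv2.resize(im[165:285,270:410],None,fx=5,fy=5,interpolation=2))
print(ray(s,320,240),proj(s,[500,250,28]),proj(s,[500,250,106]))
# disc: bright low-sat pixels
h=cv2.cvtColor(im,cv2.COLOR_BGR2HSV);m=((h[...,1]<40)&(h[...,2]>190)).astype(np.uint8);m[:160]=0;m[270:]=0;m[:,:280]=0;m[:,395:]=0
p=cv2.convexHull(np.argwhere(m)[:,::-1].astype(np.int32))[:,0]
P=np.array([onz(s,*q,40)[:2] for q in p]);print(cv2.minEnclosingCircle(P.astype(np.float32)))
```

```text
(array([464.68410237, 332.93483739, 370.97007262]), array([ 0.07077535, -0.29999828, -0.95151859])) [333.663117   218.65484349] [338.98313748 242.4208555 ]
((500.4036560058594, 254.0235137939453), 44.875423431396484)
```

View pics/c2.png

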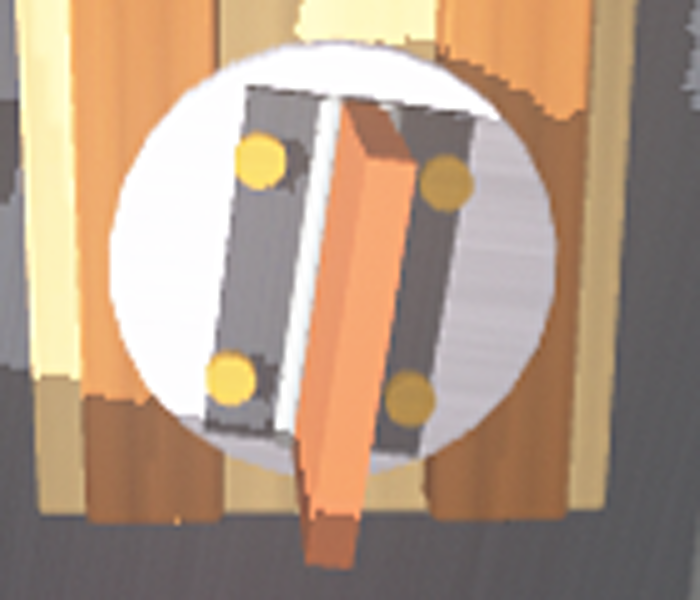

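The crop shows the top face of the plate as a quad, with crop corners (366,162), (416,160), (353,568) and (305,567). The disc and base plate lie under it.

Run:
```python
from h import *
import pickle
s=pickle.load(open("w2.pkl","rb"))
f=lambda x,y:onz(s,270+x/5-.4,165+y/5-.4,106)
a,b=f(391,161),f(329,567);m=(a+b)/2;d=a-b;print(a,b,m,np.linalg.norm(d),"ccw from y",np.degrees(np.arctan2(-d[0],d[1])))
o=observe();Rm=R.from_quat(o["eef_rot"]).as_matrix();
print("tool yaw ccw",np.degrees(np.arctan2(-Rm[0,0],Rm[1,0])));
for t in(m,np.array([500.4,254,106])): print((Rm.T@(t-o["position"])).round(1))
```

```text
[499.55269685 288.07260368 106.        ] [503.13741127 218.46951204 106.        ] [501.34505406 253.27105786 106.        ] 69.6953408950387 ccw from y 2.948255519331511
tool yaw ccw 9.736265025859675
[ -6.4  22.9 123.4]
[ -5.5  22.1 123.4]
```

>>> move_arm(rows="0 0 3.4 -3 11.5 0 1;0 0 3.4 -3 11.5 0 1;0 0 0 0 0 20 1;0 0 0 0 0 20 1;0 0 0 0 0 20 1;0 0 0 0 0 20 1;0 0 0 0 0 15 1;0 0 0 0 0 0 1;0 0 0 0 0 0 1;0 0 0 0 0 0 1")

```text
time: 4.0
position: [504.8, 244.6, 134.1]
eef_rot: [0.693, 0.721, 0.001, 0.001]
contact_force: [-0.0, -1.0, 0.1]
gripper_width: 0.999
```

```bash
cat > st.py <<'E'
from h import *
import sys
def st(t=None,yaw=None):
    o=observe();Rm=R.from_quat(o["eef_rot"]).as_matrix()
    y=np.degrees(np.arctan2(-Rm[0,0],Rm[1,0]));print(o["position"].round(1),"yaw",y.round(2),"z",Rm[:,2].round(4),"F",o["contact_force"].round(1),"T",o["torque"].round(2),"w",o["gripper_width"],o["time"])
    # level the tool: rotvec (tool) taking tool z to world -z
    a=np.cross([0,0,1],Rm.T@[0,0,-1]);print("level turn deg (tool)",np.degrees(a).round(2))
    if t is not None: print("shift",(Rm.T@(np.array(t)-o["position"])).round(1))
    if yaw is not None: print("turn z",round(y-yaw,2))
if len(sys.argv)>4: a=list(map(float,sys.argv[1:5]));st(a[:3],a[3])
E
python3 st.py 501.2 253.5 67 2.95
```

```text
[504.8 244.6 134.1] yaw 2.28 z [ 3.1e-03  9.0e-04 -1.0e+00] F [-0.  -1.   0.1] T [-0.02  0.02 -0.01] w 0.999219040125475 4.0
level turn deg (tool) [ 0.18 -0.04  0.  ]
shift [ 9.  -3.5 67.1]
turn z -0.67
```

>>> move_arm(rows="0.2 0 -0.7 9 -3.5 0 1;0 0 0 0 0 0 1;0 0 0 0 0 0 1;0 0 0 0 0 12 1;0 0 0 0 0 12 1;0 0 0 0 0 12 1;0 0 0 0 0 12 1;0 0 0 0 0 10 1;0 0 0 0 0 0 1;0 0 0 0 0 0 1")

```text
time: 5.25
position: [500.6, 254.3, 71.8]
eef_rot: [0.688, 0.726, -0.0, -0.0]
contact_force: [0.0, 0.4, 0.2]
gripper_width: 1.0
```

```bash
python3 st.py 501.2 253.5 67 2.95
python3 - <<'E'
from h import *
s=snapshot("wrist");cv2.imwrite("pics/w3.png",s["color"])
E
```

```text
[500.6 254.3  71.8] yaw 3.06 z [-9.e-04  5.e-04 -1.e+00] F [0.  0.4 0.2] T [-0.    0.01 -0.05] w 0.9995771476996766 5.25
level turn deg (tool) [-0.05 -0.03  0.  ]
shift [-0.9  0.5  4.8]
turn z 0.11
```

View pics/w3.png

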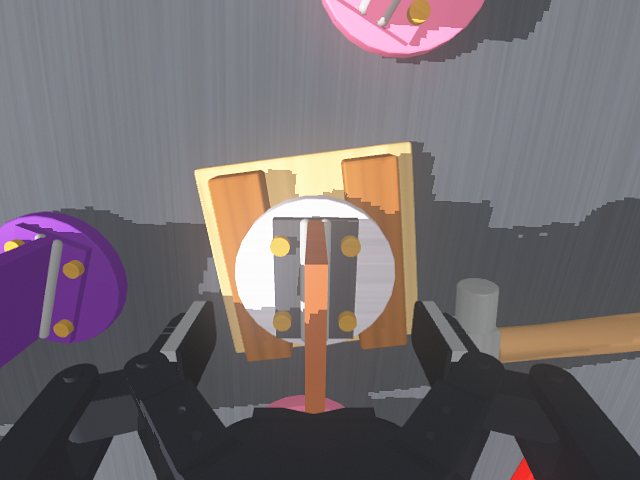

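The plate stands centred between the open fingers at about (316,300) and is aligned with them; the right finger just clears the hammer. I close the gripper now.

>>> move_arm(rows="0 0 -0.1 -1 0.5 4.5 1;0 0 0 0 0 0 0;0 0 0 0 0 0 0;0 0 0 0 0 0 0;0 0 0 0 0 0 0;0 0 0 0 0 0 0;0 0 0 0 0 0 0;0 0 0 0 0 0 0;0 0 0 0 0 0 0;0 0 0 0 0 0 0", newtons=90)

```text
time: 6.55
position: [501.7, 253.5, 68.4]
eef_rot: [0.687, 0.726, 0.001, -0.0]
contact_force: [-0.6, -0.9, 0.6]
gripper_width: 0.081
```

```bash
python3 st.py 501.2 253.5 67 2.95
```

```text
[501.7 253.5  68.4] yaw 3.16 z [ 0.0011  0.0016 -1.    ] F [-0.6 -0.9  0.6] T [-0.07  0.13 -0.02] w 0.0810372629872828 6.55
level turn deg (tool) [ 0.07 -0.09  0.  ]
shift [-0.  -0.5  1.4]
turn z 0.21
```

>>> move_arm(rows="0 0 0 0 0 -8 0;0 0 0 0 0 -10 0;0 0 0 0 0 -15 0;0 0 0 0 0 -20 0;0 0 0 0 0 -25 0;0 0 0 0 0 -25 0;0 0 0 0 0 -25 0;0 0 0 0 0 -15 0;0 0 0 0 0 -5 0;0 0 0 0 0 0 0")

```text
time: 7.8
position: [498.6, 251.8, 222.9]
eef_rot: [0.687, 0.726, -0.002, -0.001]
contact_force: [0.2, -0.2, -8.9]
gripper_width: 0.08
```

```bash
python3 st.py 501.3 -191 205 31
python3 - <<'E'
from h import *
s=snapshot("wrist");cv2.imwrite("pics/w4.png",s["color"])
E
```

```text
[498.6 251.8 222.9] yaw 3.18 z [-0.0048 -0.0015 -1.    ] F [ 0.2 -0.2 -8.9] T [ 0.   -0.05  0.02] w 0.07975797665374343 7.8
level turn deg (tool) [-0.28  0.07  0.  ]
shift [-442.3  -21.7   18.5]
turn z -27.82
```

View pics/w4.png

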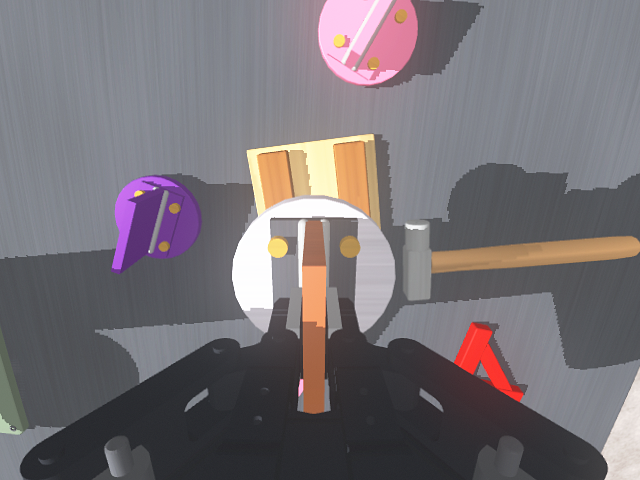

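The fixture is held squarely and is clear of the stand; the disc centre is at about (314,270) in the image. I carry it over to the positioner.

>>> move_arm(rows="0 0 0 -25 -2 0 0;0 0 0 -45 -2 0 0;0 0 0 -52 -2 0 0;0 0 0 -55 -3 0 0;0 0 0 -55 -3 0 0;0 0 0 -55 -3 0 0;0 0 0 -55 -2 0 0;0 0 0 -48 -2 0 0;0 0 0 -28 -2 0 0;0 0 0 -10 0 0 0")

```text
time: 9.1
position: [498.3, -188.6, 214.3]
eef_rot: [0.686, 0.728, -0.007, -0.007]
contact_force: [-0.8, 0.7, -7.9]
gripper_width: 0.083
```

```bash
python3 st.py 501.3 -191 205 31
```

```text
[ 498.3 -188.6  214.3] yaw 3.37 z [-1.920e-02 -8.000e-04 -9.998e-01] F [-0.8  0.7 -7.9] T [ 0.06 -0.1   0.01] w 0.08289391701363637 9.1
level turn deg (tool) [-1.1  -0.02  0.  ]
shift [-2.5  3.   9.3]
turn z -27.63
```

>>> move_arm(rows="-1.1 0 0 0 0 0 0;0 0 -6 0 0 0 0;0 0 -7 0 0 0 0;0 0 -7 0 0 0 0;0 0 -6 0 0 0 0;0 0 -2 0 0 0 0;0 0 0 0 0 0 0;0 0 0 0 0 0 0;0 0 0 0 0 0 0;0 0 0 0 0 0 0")

```text
time: 10.35
position: [495.7, -177.6, 211.7]
eef_rot: [0.479, 0.878, 0.004, -0.004]
contact_force: [0.0, -0.4, -8.6]
gripper_width: 0.081
```

```bash
python3 st.py 501.3 -191 185 31
```

```text
[ 495.7 -177.6  211.7] yaw 32.71 z [-0.0026  0.0098 -0.9999] F [ 0.  -0.4 -8.6] T [-0.    0.01  0.03] w 0.08132493361420369 10.35
level turn deg (tool) [ 0.17 -0.55  0.  ]
shift [-14.6  -2.7  26.6]
turn z 1.71
```

>>> move_arm(rows="0.2 -0.5 0 -7 -1.5 0 0;0 0 0 -7 -1 0 0;0 0 0 0 0 0 0;0 0 0 0 0 0 0;0 0 0 0 0 9 0;0 0 0 0 0 9 0;0 0 0 0 0 6 0;0 0 0 0 0 0 0;0 0 0 0 0 0 0;0 0 0 0 0 0 0")

```text
time: 11.6
position: [501.3, -191.8, 185.3]
eef_rot: [0.48, 0.877, -0.0, -0.001]
contact_force: [-0.5, 0.4, -8.0]
gripper_width: 0.081
```

```bash
python3 st.py 501.3 -191 160 31
python3 - <<'E'
from h import *
import pickle
S={n:snapshot(n) for n in("scene","side","wrist")};pickle.dump(S,open("s5.pkl","wb"))
a=S["scene"]["color"][230:380,140:320];b=S["side"]["color"][230:420,300:490]
im=np.zeros((600,800,3),np.uint8);im[:333,:400]=cv2.resize(a,(400,333),interpolation=2);im[:400,400:]=cv2.resize(b,(400,400),interpolation=2)
cv2.imwrite("pics/c5.png",im)
E
```

```text
[ 501.3 -191.8  185.3] yaw 32.67 z [-1.9e-03  5.0e-04 -1.0e+00] F [-0.5  0.4 -8. ] T [ 0.03  0.01 -0.01] w 0.08067231152041661 11.6
level turn deg (tool) [-0.08 -0.08  0.  ]
shift [ 0.7  0.4 25.3]
turn z 1.67
```

View pics/c5.png

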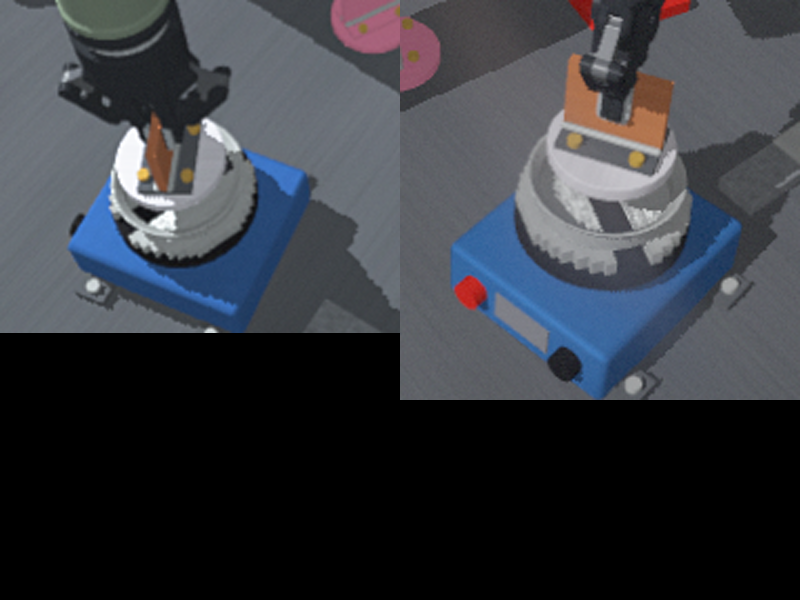

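The fixture hangs level just above the collar in both views, scene crop (165,165) and side crop (612,150). I lower it in stages.

>>> move_arm(rows="0 0 0 0.7 0.4 0 0;0 0 0 0 0 6 0;0 0 0 0 0 6 0;0 0 0 0 0 6 0;0 0 0 0 0 4 0;0 0 0 0 0 2 0;0 0 0 0 0 0 0;0 0 0 0 0 0 0;0 0 0 0 0 0 0;0 0 0 0 0 0 0")

```text
time: 13.0
position: [501.5, -191.0, 159.9]
eef_rot: [0.48, 0.877, -0.0, -0.001]
contact_force: [0.2, 0.1, -7.0]
gripper_width: 0.082
```

```bash
python3 st.py 501.3 -191 149.4 31
```

```text
[ 501.5 -191.   159.9] yaw 32.67 z [-1.2e-03  2.0e-04 -1.0e+00] F [ 0.2  0.1 -7. ] T [ 0.01 -0.    0.02] w 0.08158539712861373 13.0
level turn deg (tool) [-0.05 -0.05  0.  ]
shift [ 0.1 -0.1 10.5]
turn z 1.67
```

>>> move_arm(rows="0 0 0 0 0 1.5 0;0 0 0 0 0 1.5 0;0 0 0 0 0 1.5 0;0 0 0 0 0 1.5 0;0 0 0 0 0 1.5 0;0 0 0 0 0 0 0;0 0 0 0 0 0 0;0 0 0 0 0 0 0;0 0 0 0 0 0 0;0 0 0 0 0 0 0")

```text
time: 14.25
position: [501.6, -191.1, 152.0]
eef_rot: [0.48, 0.877, -0.0, -0.0]
contact_force: [-0.2, 1.0, -7.3]
gripper_width: 0.081
```

```bash
python3 st.py 501.3 -191 149.4 31
```

```text
[ 501.6 -191.1  152. ] yaw 32.67 z [-9.e-04  1.e-04 -1.e+00] F [-0.2  1.  -7.3] T [-0.02 -0.01  0.  ] w 0.0812056798507676 14.25
level turn deg (tool) [-0.04 -0.03  0.  ]
shift [ 0.2 -0.2  2.6]
turn z 1.67
```

>>> move_arm(rows="0 0 0 0 0 0.6 0;0 0 0 0 0 0.6 0;0 0 0 0 0 0.6 0;0 0 0 0 0 0.5 0;0 0 0 0 0 0.5 0;0 0 0 0 0 0 0;0 0 0 0 0 0 0;0 0 0 0 0 0 0;0 0 0 0 0 0 0;0 0 0 0 0 0 0")

```text
time: 15.5
position: [501.6, -191.1, 149.4]
eef_rot: [0.48, 0.877, -0.0, -0.0]
contact_force: [-1.3, -0.5, -6.7]
gripper_width: 0.082
```

```bash
python3 st.py 501.3 -191 149.4 31
```

```text
[ 501.6 -191.1  149.4] yaw 32.67 z [-6.e-04 -0.e+00 -1.e+00] F [-1.3 -0.5 -6.7] T [-0.02  0.07  0.02] w 0.08204194903229418 15.5
level turn deg (tool) [-0.03 -0.02  0.  ]
shift [ 0.3 -0.2 -0. ]
turn z 1.67
```

>>> move_arm(rows="0 0 0 0 0 0.4 0;0 0 0 0 0 0 0;0 0 0 0 0 0.4 0;0 0 0 0 0 0 0;0 0 0 0 0 0.4 0;0 0 0 0 0 0 0;0 0 0 0 0 0 0;0 0 0 0 0 0 0;0 0 0 0 0 0 0;0 0 0 0 0 0 0")

```text
time: 16.75
position: [501.7, -191.1, 149.4]
eef_rot: [0.48, 0.877, -0.0, 0.0]
contact_force: [-1.5, 0.1, -3.1]
gripper_width: 0.081
```

```bash
python3 st.py 501.3 -191 149.4 31
```

```text
[ 501.7 -191.1  149.4] yaw 32.67 z [ 1.e-04 -4.e-04 -1.e+00] F [-1.5  0.1 -3.1] T [0.08 0.3  0.  ] w 0.08140019420083196 16.75
level turn deg (tool) [-0.01  0.02  0.  ]
shift [ 0.3 -0.2 -0. ]
turn z 1.67
```

The contact force has started to rise at the predicted riding height (TCP z 149.4). I start a slow turn with a slight downward bias.

>>> move_arm(rows="0 0 0 0 0 0.5 0;0 0 2 0 0 0.5 0;0 0 3 0 0 0.5 0;0 0 3 0 0 0.5 0;0 0 3 0 0 0.5 0;0 0 3 0 0 0.5 0;0 0 3 0 0 0.5 0;0 0 3 0 0 0.5 0;0 0 0 0 0 0.5 0;0 0 0 0 0 0.5 0")

```text
time: 18.0
position: [500.4, -193.1, 149.3]
eef_rot: [0.631, 0.775, -0.002, 0.002]
contact_force: [-2.4, 0.3, 3.8]
gripper_width: 0.082
```

```bash
python3 st.py 501.6 -191 149.4 -18.8
```

```text
[ 500.4 -193.1  149.3] yaw 11.69 z [-4.0e-04 -5.5e-03 -1.0e+00] F [-2.4  0.3  3.8] T [0.32 0.78 0.05] w 0.08177162968650913 18.0
level turn deg (tool) [-0.09  0.3   0.  ]
shift [ 1.9  1.6 -0.1]
turn z 30.49
```

>>> move_arm(rows="0 0.3 0 1 0.8 0.2 0;0 0 0 0.9 0.8 0.2 0;0 0 2 0.2 0.2 0.3 0;0 0 2.5 0.2 0.2 0.3 0;0 0 2.5 0.2 0.2 0.3 0;0 0 2.5 0.2 0.2 0.3 0;0 0 2.5 0.2 0.2 0.3 0;0 0 2.5 0.2 0.2 0.3 0;0 0 2 0 0 0.3 0;0 0 0 0 0 0.3 0")

```text
time: 19.25
position: [504.1, -190.3, 149.0]
eef_rot: [0.74, 0.672, -0.0, 0.002]
contact_force: [-4.7, 0.1, 4.8]
gripper_width: 0.077
```

```bash
python3 st.py 501.6 -191 149.4 -18.8
```

```text
[ 504.1 -190.3  149. ] yaw -5.51 z [ 0.0022 -0.0034 -1.    ] F [-4.7  0.1  4.8] T [-0.39  0.86  0.19] w 0.0770282293915304 19.25
level turn deg (tool) [ 0.15  0.18 -0.  ]
shift [-0.9 -2.5 -0.4]
turn z 13.29
```

>>> move_arm(rows="0.1 0.2 0 -0.5 -1.5 0 0;0 0 0 -0.4 -1 0 0;0 0 0 0 0 0.1 0;0 0 1.5 0 0 0.2 0;0 0 2 0 0 0.3 0;0 0 2 0 0 0.3 0;0 0 2 0 0 0.3 0;0 0 2 0 0 0.3 0;0 0 0 0 0 0.3 0;0 0 0 0 0 0.3 0")

```text
time: 20.5
position: [501.2, -189.6, 141.4]
eef_rot: [0.798, 0.602, 0.001, -0.003]
contact_force: [-0.1, -1.2, -7.0]
gripper_width: 0.083
```

```bash
python3 st.py 501.6 -191 149.4 -18.8
```

```text
[ 501.2 -189.6  141.4] yaw -15.91 z [-0.0022  0.005  -1.    ] F [-0.1 -1.2 -7. ] T [ 0.01 -0.02  0.01] w 0.08264698773445801 20.5
level turn deg (tool) [-0.2  -0.24  0.  ]
shift [-1.2  0.7 -8. ]
turn z 2.89
```

The key has dropped into the slot (TCP 149.0 → 141.4, vertical force back to the free-hanging value). I centre it, align it and lower the last millimetre.

>>> move_arm(rows="-0.2 -0.2 1.4 -0.6 0.4 0 0;0 0 1.4 -0.5 0.3 0 0;0 0 0 0 0 0 0;0 0 0 0 0 0 0;0 0 0 0 0 0.4 0;0 0 0 0 0 0.4 0;0 0 0 0 0 0.4 0;0 0 0 0 0 0.3 0;0 0 0 0 0 0.3 0;0 0 0 0 0 0.3 0")

```text
time: 21.75
position: [501.4, -191.0, 140.4]
eef_rot: [0.814, 0.581, 0.0, 0.0]
contact_force: [-1.9, -0.8, -1.2]
gripper_width: 0.082
```

```bash
python3 st.py 501.6 -191 140.4 -18.8
```

```text
[ 501.4 -191.   140.4] yaw -18.93 z [ 8.e-04  1.e-04 -1.e+00] F [-1.9 -0.8 -1.2] T [ 0.16  0.29 -0.01] w 0.08152072483806659 21.75
level turn deg (tool) [ 0.04 -0.02  0.  ]
shift [ 0.1  0.1 -0. ]
turn z -0.13
```

>>> move_arm(rows="0 0 0 0 0 0 0.3;0 0 0 0 0 0 0.6;0 0 0 0 0 0 0.8;0 0 0 0 0 0 0.8;0 0 0 0 0 0 0.8;0 0 0 0 0 0 0.8;0 0 0 0 0 -10 0.8;0 0 0 0 0 -15 0.8;0 0 0 0 0 -20 0.8;0 0 0 0 0 -25 0.8")

```text
time: 23.0
position: [503.3, -191.7, 215.7]
eef_rot: [0.814, 0.581, 0.002, 0.003]
contact_force: [-0.0, 0.3, -0.1]
gripper_width: 0.795
```

>>> move_arm(rows="0 0 0 0 0 -20 0.8;0 0 0 0 0 -20 0.8;0 0 0 0 0 0 0.8;0 0 0 30 0 0 0.8;0 0 0 40 0 0 0.8;0 0 0 40 0 0 0.8;0 0 0 40 0 0 0.8;0 0 0 30 0 0 0.8;0 0 0 0 0 0 0.8;0 0 0 0 0 0 0.8")

```text
time: 24.25
position: [562.0, -17.8, 259.5]
eef_rot: [0.814, 0.58, 0.002, 0.005]
contact_force: [0.3, 0.2, -0.2]
gripper_width: 0.799
```

```bash
python3 st.py 501.4 -191 140.4 -18.8;python3 - <<'E'
from h import *
S={n:snapshot(n) for n in("scene","side")}
im=np.zeros((400,800,3),np.uint8);im[:,:400]=cv2.resize(S["scene"]["color"][230:380,140:290],(400,400),interpolation=2);im[:,400:]=cv2.resize(S["side"]["color"][230:420,300:490],(400,400),interpolation=2)
cv2.imwrite("pics/c9.png",im)
for n in S:print(n,[(p,proj(S[n],[501.4-35*k*np.sin(np.radians(-18.8)),-191+35*k*np.cos(np.radians(18.8)),178]).round(1)) for p,k in(("end",1),("end2",-1))])
E
```

```text
[562.  -17.8 259.5] yaw -19.04 z [ 0.0091 -0.0062 -0.9999] F [ 0.3  0.2 -0.2] T [-0.01 -0.01 -0.02] w 0.798728289739497 24.25
level turn deg (tool) [ 0.61  0.16 -0.  ]
shift [-183.1   -2.   119.6]
turn z -0.24
scene [('end', array([231.5, 283.3])), ('end2', array([197.8, 304.1]))]
side [('end', array([391.8, 269.1])), ('end2', array([409.5, 303.1]))]
```

View pics/c9.png

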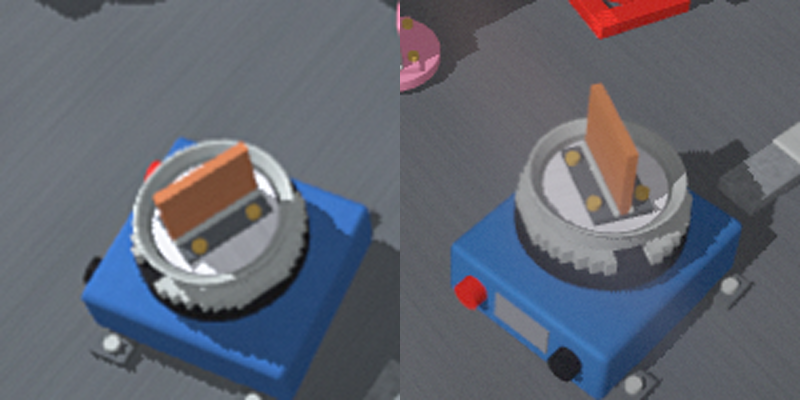

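The fixture sits level and deep in the collar. The plate's top ends are at scene crop (244,146) and (157,200), against (244,142) and (154,198) predicted for fully home.

```bash
python3 -c "
from plant import *
print(hand_in())"
```

```text
the job is handed in; nothing more can be done
None
```

The fixture is on the positioner with its key in the slot, sitting fully home and released. I handed the job in at about 24 s of the 58 s allowed.

- **Lift:** I gripped the copper plate at 90 N and lifted the fixture off its stand. It hung square, with about 8 N of weight on the wrist.
- **Riding:** I lowered it level into the collar with the key about 51° across the slot. It touched the face at TCP height 149.4 mm, exactly the predicted riding height.
- **Turning:** I turned it under light pressure. The readings I took put it at about 4 to 12.5 N, so it went slightly over the asked 10 N at times but stayed far below 60 N. It also drifted about 2.5 mm sideways and brushed the collar once with about 5 N, and I recentred it.
- **Home:** The key dropped in, with TCP height going from 149.0 to 141.4 mm. I seated it at 140.4 mm, which is exactly 9 mm below riding, and let go.

**Last checks:** With the arm clear and reading no outside force, the plate's top ends in the scene view were within 1.5 pixels of where a fully home fixture should show. The side view also showed it level. I moved neither the hammer, the wire brush nor the red magnet. No other check failed.

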